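# Clip a controller board into the spring board holder

### The arm

A 6-joint arm with a two-finger parallel gripper is mounted at the origin on the work surface. World frame = base frame: x ahead of the robot, y to its left, z up, the work surface at z = 0. Lengths are in m, angles in degrees, forces in N, time in s.
With the tool pointing down it reaches from about 0.2 to 0.875 m from the base axis. Payload 3.4 kg.
Tool frame: the origin (TCP) lies midway between the tips of the shut fingers; the grasp point (between the pads) lies 19 mm behind it; z points along the fingers, y is the line along which they close (so a half turn about z gives the same grasp; the last joint's range is limited). The gripper opens to 94 mm and grips with 3 to 60 N. Pads are 16 mm wide; open, the fingers measure 119 mm over their backs; the gripper's body (75 mm by 177 mm) begins 78 mm behind the grasp point.
Start: joints at [-81.589, 15.808, 86.224, -0, 77.962, -6.933], TCP at [0.152, -0.555, 0.174] pointing down, gripper open.
Joint ranges: [-165.64, 165.64], [-43.16, 119.46], [12.63, 154.43], [-67.54, 247.53], [6.08, 155.33], [-154.97, 154.97]. Speed limits (degrees/s): [147.25, 147.25, 180, 180, 180, 180].

### API

Orientations are given as [roll, pitch, yaw] about the fixed x, y, z axes, in that order (R = Rz(yaw) Ry(pitch) Rx(roll)).
In Python, from bench import * gives the robot as it stands. Calls block until the motion is done:
- goto(position, orientation): joint-space move of the TCP to a pose.
- servo_line(position, orientation=None, rate=0.15, until_force=None): straight line of the TCP; orientation=None keeps the orientation; rate is the mean speed in m/s. With until_force (N) it stops when the force on the tool has changed by that much, and returns True; else False.
- move_j(angles): joint-space move.
- open_jaws() and grab(): open the fingers fully, or close them until they stop; the grip force is fixed at half the most.
- sleep(seconds).
- inverse_kinematics(position, orientation): joint angles nearest the present ones, or None.
- capture(name): name is "scene" or "top"; returns the picture (400x640x3 uint8, blue, green, red); there is no depth.
- calibration(name): a dict with "camera_matrix" (3x3 intrinsics, pixels), "rvec" (rotation vector, rad) and "tvec" (3), from world to camera coordinates, as OpenCV has them. Camera axes: x right, y down, z forward; pixel columns grow to the right and rows downward; lengths in m; the calibration is good to about 2 mm. A picture is of the moment at which its call begins. calibration takes no time and is no camera call.
A pose or a line that the arm cannot do raises MotionError and nothing moves.
- finish_job(): hands the job in; it is judged then, once.
Readings, each from a call of its own:
- current_time_s(): time.
- current_joint_pos(): joint angles.
- current_joint_vel(): joint speeds.
- current_joint_efforts(): joint torques, N m.
- current_eef_pos(): TCP position.
- current_eef_rot(): TCP orientation.
- current_force(): force on the tool from outside, world axes, zero at the start.
- current_wrist_torque(): the same for the moment, N m.
- current_gripper_width(): finger opening in m.
- current_finger_force(): force on a finger pad.
Only numpy, scipy, OpenCV 4.12 (cv2) and the standard library are available. Lean on these libraries where they do the work, as an engineer would, in place of code of your own. Each camera call takes 0.05 s, during which the arm holds its last target. There are 200 camera calls.

### The job

Put the green controller board level into the spring board holder on the bench: hold it sloping, push one short edge into the groove of the red jaw so that the jaw gives way against its spring, lower the other edge in front of the black jaw, then ease back and let go, so that the board is held in both grooves and the two springs centre it. Have it square and roughly in the middle of the jaws' width. Do it gently (more than about 25 N on the board in the holder would crack it) and leave the other things on the bench where they are.

Things in the scene. Friction and masses are not known exactly. Their poses are not given: they have to be found in the camera images.
- board: Green controller board, a plate 118 mm long (its y), 76 mm wide (its x), 4 mm thick, about 0.16 kg; at first flat on the bench. Origin at the centre of its underside, z up. It may go in either way round. Apart from the heat sink its components are under 16 mm high.
- board_sink (a point): Centre of the black finned heat sink in the middle of the board, the place to grip, firmly if need be: 30 mm along the board's y (grip across this), 46 mm along x, from 4 to 40 mm above the board's underside. This point lies 22 mm above the underside; axes as the board's.
- holder: Foot of the spring board holder, a dark plate 120 (x) by 150 (y) mm, fixed; origin at the centre of its underside, on the bench; z up, y along the jaw line towards the red jaw. On it a 200 mm aluminium rail along y carries both jaws. The rail can slide along y and is clamped anywhere up to 13 mm either side of the foot's middle: NOT measured, so find the jaws along y by touch (or sight).
- holder_mid (a point): Point of the foot 62 mm above its origin, level with the jaws' ledges. Jaws (60 mm wide, x) face each other with grooves: ledge top at this height, lip from 9 to 13 mm above it. With the rail at its middle and jaws at rest, from here along y: groove bottoms at +56 (red) and -56 mm (black), lip inner faces +-50, ledge inner ends +-42. Nothing is higher than the lips; end plates at +-96 are lower.
- red_jaw (a joint): How far the red jaw (+y side) is pushed outward from rest, m: 0 to 0.016, a hard stop. Its spring pushes inward with 3 N at rest and 0.6 N more for each mm. The 118 mm board needs about 12 mm or more of it, so that its other edge comes down inside the black jaw's lip.
- black_jaw (a joint): The same for the black jaw (-y side), with the same spring but a travel of only 0.008 m, too little to load the board from that side. With the board in both grooves and free, both jaws read about 0.003 m.
- spare_board: Bystander: small blue circuit board, 70 x 45 mm, 14 mm high with its parts; origin at the centre of its underside.
- tape: Bystander: roll of green tape lying flat, 92 mm across, 24 mm high; origin at the centre of its underside.
- screwdriver: Bystander: screwdriver lying on the bench; origin near its middle.
- jar: Bystander: jar with a yellow lid, 56 mm across, 70 mm high; origin at the centre of its underside.
- spool: Bystander: orange spool, 52 mm across, 38 mm high; origin at the centre of its underside.
- brush: Bystander: brush lying on the bench; origin near its middle.
- tray: Bystander: empty blue tray 90 x 130 mm, 30 mm high; origin at the centre of its underside.
There are look-alikes about, which are no part of the job. Several things have the shape of the board; the one meant has the colours described above.

How it is judged:
By the outcome, as a careful person would: the job done as asked, in the order asked, and still so for the second after the job is handed in, with the robot touching nothing.
It also fails if it takes over 72 s, if anything falls off the work surface, if the arm or the gripper's body presses on something with over 40 N, if the wrist force passes 120 N, or if a joint passes its speed limit or range.

## Working session

There is one attempt and no reset: what is moved stays moved. The work goes in short steps, each a Python script; the robot and the scene stay as the last script left them, time stands still between calls to the robot, and variables do not carry over. Pictures are saved under pics/ and viewed, at most 10 in all, crops included, and the job is handed in when it is done.

```bash
ls; mkdir -p pics; python3 - <<'E'
from bench import *
import cv2,numpy as np
for n in("scene","top"):
    im=capture(n); cv2.imwrite(f"pics/{n}0.png",im)
    c=calibration(n); R=cv2.Rodrigues(np.array(c["rvec"],float))[0]
    print(n,np.array(c["camera_matrix"]).tolist(),(-R.T@np.array(c["tvec"]).ravel()).round(3),R.round(2).tolist())
print(current_time_s(),current_eef_rot(),current_force())
E
```

```text
pics
scene [[375.18020969234976, 0.0, 317.2787137152036], [0.0, 375.18020969234976, 202.81712189312836], [0.0, 0.0, 1.0]] [ 1.186 -0.454  0.779] [[0.61, 0.79, -0.01], [0.53, -0.42, -0.74], [-0.59, 0.44, -0.67]]
top [[362.680385377015, 0.0, 328.0529898516581], [0.0, 362.680385377015, 197.4473204046531], [0.0, 0.0, 1.0]] [0.461 0.036 1.059] [[0.02, -1.0, 0.02], [-1.0, -0.02, -0.09], [0.09, -0.02, -1.0]]
0.1 [-1.79908054e+02 -1.03367849e-02  1.53421268e+01] [ 0.22732711 -0.52391153 -0.03079858]
```

View pics/scene0.png

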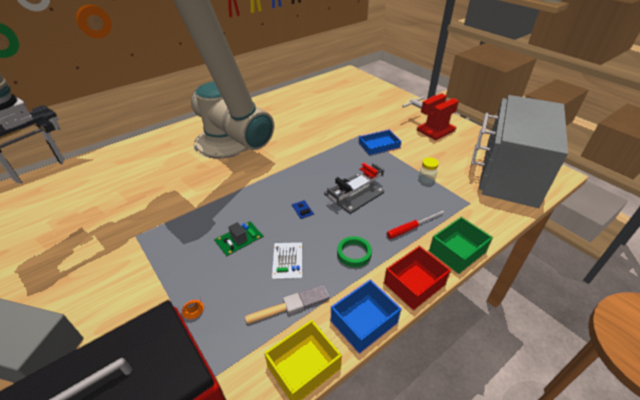

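View pics/top0.png

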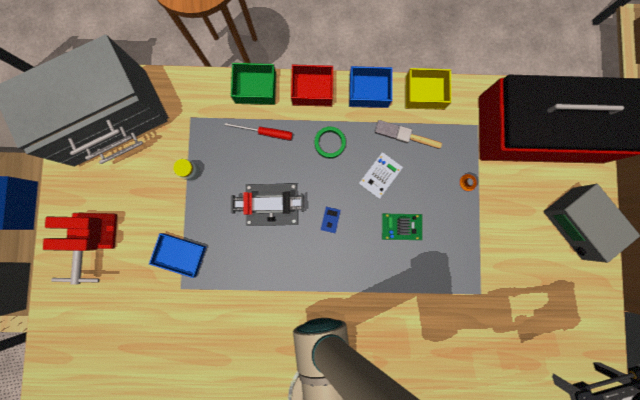

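Candidates: the green board with a black block at top (402,227), the white board-shaped thing at (381,175), and the small blue board at (330,219). The green tape ring at (330,142) shares the colour only. I choose (402,227) and check it in a crop along with the holder at (265,204).

```bash
cat > h.py <<'E'
import cv2,numpy as np
from bench import *
def cam(n):
    c=calibration(n); R=cv2.Rodrigues(np.array(c["rvec"],float))[0]
    return np.array(c["camera_matrix"]),R,np.array(c["tvec"],float).ravel()
def ray(n,px,z):
    K,R,t=cam(n); o=-R.T@t; d=R.T@np.linalg.inv(K)@np.array([px[0],px[1],1.])
    return o+d*(z-o[2])/d[2]
def proj(n,p):
    K,R,t=cam(n); q=K@(R@np.array(p,float)+t); return q[:2]/q[2]
E
python3 - <<'E'
from h import *
t=cv2.imread("pics/top0.png"); s=cv2.imread("pics/scene0.png")
up=lambda im,x,y,w,h:cv2.resize(im[y:y+h,x:x+w],(400,300),interpolation=cv2.INTER_CUBIC)
o=np.vstack([np.hstack([up(t,362,197,80,60),up(t,225,174,80,60)]),np.hstack([up(s,200,208,80,60),up(s,316,160,80,60)])])
cv2.imwrite("pics/crop1.png",o)
hsv=cv2.cvtColor(t,cv2.COLOR_BGR2HSV)
m=cv2.inRange(hsv,(45,90,40),(85,255,255)); m2=np.zeros_like(m); m2[200:255,370:435]=m[200:255,370:435]
pts=cv2.findNonZero(m2); r=cv2.minAreaRect(pts); b=cv2.boxPoints(r); print(r)
w=np.array([ray("top",p,0.004) for p in b]); print(w.round(4)); print("centre",w.mean(0).round(4),[np.linalg.norm(w[i]-w[i-1]).round(4) for i in range(4)])
E
```

```text
((401.5, 226.0), (26.0, 39.0), 90.0)
[[ 0.5185 -0.142   0.004 ]
 [ 0.5211 -0.2564  0.004 ]
 [ 0.4455 -0.2563  0.004 ]
 [ 0.4431 -0.1426  0.004 ]]
centre [ 0.4821 -0.1993  0.004 ] [np.float64(0.0754), np.float64(0.1145), np.float64(0.0756), np.float64(0.1137)]
```

View pics/crop1.png

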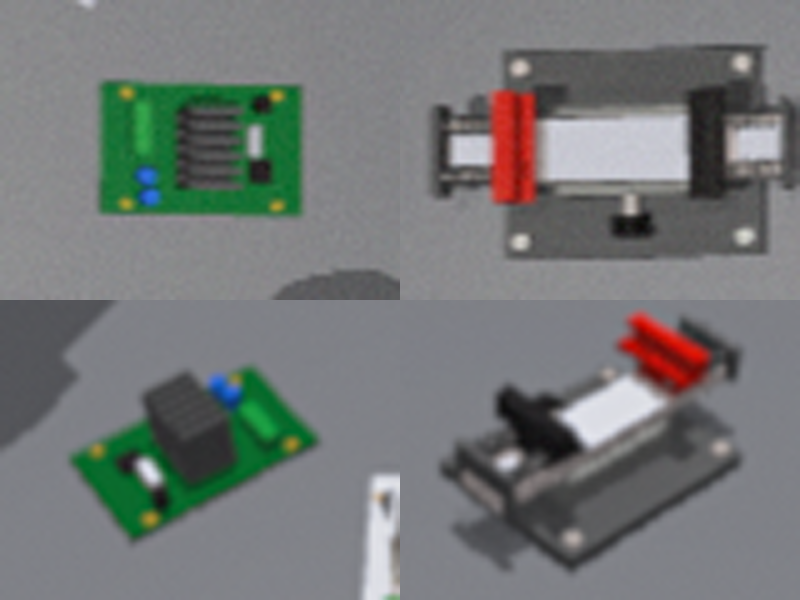

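The crop confirms the green board with the black finned sink (top 402,227; sink about 404,226). The holder shows the red jaw at top x≈243–252 and the black jaw at x≈283–290, so red is towards +y. Next I turn these into metres.

```bash
python3 - <<'E'
from h import *
t=cv2.imread("pics/top0.png"); hsv=cv2.cvtColor(t,cv2.COLOR_BGR2HSV)
# board yaw: subpixel edge lines from green mask profile
m=cv2.inRange(hsv,(45,90,40),(85,255,255)); sub=m[205:250,375:430]
for k,idx in (("top",lambda c:np.argmax(c>0)),("bot",lambda c:len(c)-np.argmax(c[::-1]>0))):
    xs=np.arange(385,420); ys=[205+idx(sub[:,x-375]) for x in xs]
    a,b=np.polyfit(xs,ys,1); P=ray("top",(385,a*385+b-.5),.004);Q=ray("top",(420,a*420+b-.5),.004); d=P-Q
    print("board",k,a,P.round(4),Q.round(4),"yaw of y axis",np.degrees(np.arctan2(-d[0],d[1])).round(2))
c5=lambda x,y:((x-400+.5)/5+225-.5,(y+.5)/5+174-.5)
for z in(.006,.012):
    w=np.array([ray("top",c5(*p),z) for p in((503,50),(763,45),(767,252),(505,258))])
    print("foot",z,w.mean(0).round(4),[np.linalg.norm(w[i]-w[i-1]).round(4) for i in range(4)],"yaw",[np.degrees(np.arctan2(-d[0],d[1])).round(1) for d in(w[0]-w[1],w[3]-w[2])])
P=lambda n,x,y,z:print(n,ray("top",c5(x,y),z).round(4))
P("red ledge end",537,147,.062);P("red lip inner",514,147,.075);P("black ledge end",688,147,.062);P("red x hi",514,92,.075);P("red x lo",514,203,.075);P("blk x hi",707,88,.075);P("blk x lo",707,198,.075)
# red mask extents in both views
for n in("top","scene"):
    im=cv2.imread(f"pics/{n}0.png");h=cv2.cvtColor(im,cv2.COLOR_BGR2HSV)
    mm=cv2.inRange(h,(0,120,80),(8,255,255))|cv2.inRange(h,(172,120,80),(180,255,255))
    z=np.zeros_like(mm); s=(slice(185,225),slice(235,262)) if n=="top" else (slice(160,190),slice(355,390)); z[s]=mm[s]
    print(n,cv2.minAreaRect(cv2.findNonZero(z)))
E
```

```text
board top -0.00784313725490349 [ 0.5167 -0.1508  0.004 ] [ 0.5198 -0.2535  0.004 ] yaw of y axis 1.74
board bot -3.1048811667436766e-16 [ 0.4418 -0.1513  0.004 ] [ 0.444  -0.2533  0.004 ] yaw of y axis 1.21
foot 0.006 [0.538  0.1802 0.006 ] [np.float64(0.1209), np.float64(0.1513), np.float64(0.1208), np.float64(0.1508)] yaw [np.float64(2.5), np.float64(2.6)]
foot 0.012 [0.5376 0.1793 0.012 ] [np.float64(0.1202), np.float64(0.1504), np.float64(0.1201), np.float64(0.15)] yaw [np.float64(2.5), np.float64(2.6)]
red ledge end [0.5347 0.226  0.062 ]
red lip inner [0.5335 0.236  0.075 ]
black ledge end [0.5367 0.1433 0.062 ]
red x hi [0.5634 0.2372 0.075 ]
red x lo [0.5032 0.2347 0.075 ]
blk x hi [0.5681 0.1327 0.075 ]
blk x lo [0.5082 0.1307 0.075 ]
top ((247.5, 203.0), (22.0, 9.0), 90.0)
scene ((368.20001220703125, 170.60000610351562), (17.88854217529297, 10.733125686645508), 26.56505012512207)
```

```bash
python3 - <<'E'
from h import *
o=[180,0,1.5]; B=np.array([.481,-.1993,0])
for p,r in(((.481,-.199,.017),o),((.537,.185,.2),[165,0,2.5]),((.537,.19,.09),[165,0,2.5])): print(np.round(inverse_kinematics(p,r),1))
goto(B+[0,0,.12],o); servo_line(B+[0,0,.017],o,rate=.08,until_force=5) and print("touch",current_eef_pos())
f0=current_force(); grab(); print("w",current_gripper_width(),current_finger_force(),current_eef_pos())
servo_line(B+[0,0,.15],o,rate=.1); sleep(.3); print("lift w",current_gripper_width(),current_finger_force(),np.array(current_force())-f0,current_time_s())
t=capture("top"); s=capture("scene"); cv2.imwrite("pics/t1.png",t);cv2.imwrite("pics/s1.png",s)
q=proj("top",B+[0,0,.15]).astype(int); r=proj("scene",B+[0,0,.15]).astype(int); print(q,r)
up=lambda im,c:cv2.resize(im[c[1]-50:c[1]+50,c[0]-50:c[0]+50],(400,400),interpolation=cv2.INTER_CUBIC)
cv2.imwrite("pics/c2.png",np.hstack([up(t,q),up(s,r)]))
E
```

```text
[-30.1  19.2 106.1  -0.   54.6  58.4]
[ 22.4  18.3  80.9 -14.1  86.1 111.5]
[ 22.8  22.7  90.4 -14.7  72.8 115.4]
w 0.0005322006543303257 0.0 [ 0.48100238 -0.19929135  0.01700571]
lift w 0.0003232475107600267 0.0 [-0.28312476 -0.56913633 -0.52611697] 6.5167
[414 225] [230 198]
```

View pics/c2.png

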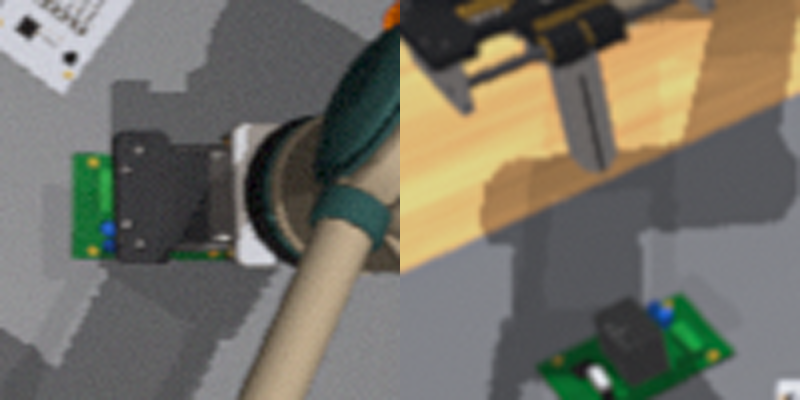

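The fingers closed on nothing: width is 0 and the board is still on the bench. In the scene view the shut tips look about 20 mm above the reported TCP. I'll check this before trying again.

```bash
python3 - <<'E'
from h import *
s=cv2.imread("pics/s1.png"); print(current_eef_pos(),current_eef_rot(),current_gripper_width())
open_jaws(); print("open",current_gripper_width(),current_time_s()); s2=capture("scene"); cv2.imwrite("pics/s2.png",s2)
o=np.hstack([cv2.resize(i[130:270,170:290],(480,560),interpolation=cv2.INTER_CUBIC)[:, :400] for i in(s,s2)])
for k in(0,400):
  for z in(.15,.169,.19):
    p=(proj("scene",[.481,-.1993,z])-[170,130]+.5)*4; cv2.circle(o,(int(p[0])+k,int(p[1])),2,(0,0,255),-1)
  for y in(.047,-.047):
    p=(proj("scene",[.481,-.1993+y,.15])-[170,130]+.5)*4; cv2.circle(o,(int(p[0])+k,int(p[1])),2,(255,0,255),-1)
cv2.imwrite("pics/c3.png",o)
E
```

```text
[ 0.48096244 -0.19926981  0.14986043] [-1.79991179e+02  1.34003969e-02  1.49949108e+00] 0.00035000173768736373
open 0.09397568541961687 8.0667
```

View pics/c3.png

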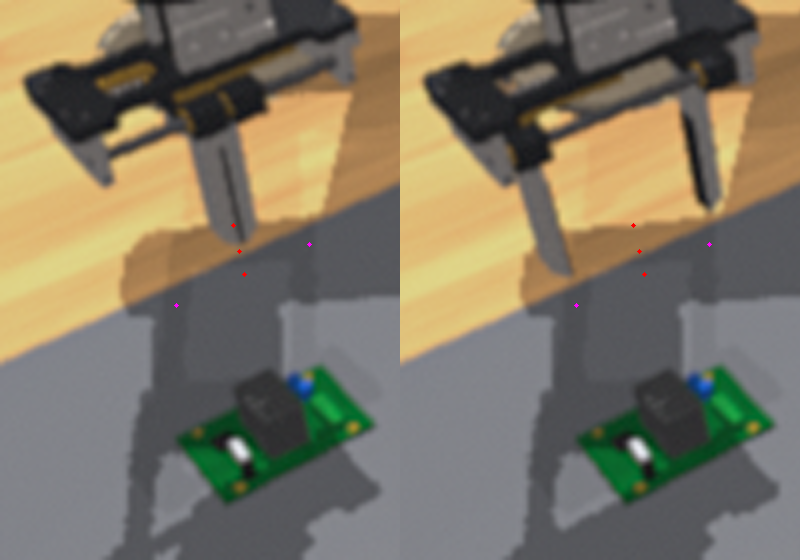

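The tips really do sit about 24 mm higher than the reported TCP, so they shut just above the 40 mm sink. I'll settle it by touching bare bench with the closed fingers.

```bash
python3 - <<'E'
from h import *
grab(); o=[180,0,1.5]
servo_line([.40,-.2,.10],o,rate=.2); servo_line([.40,-.2,.012],o,rate=.12)
print(current_force()); print(servo_line([.40,-.2,-.04],o,rate=.02,until_force=3)); print(current_eef_pos(),current_force(),current_time_s())
servo_line([.40,-.2,.05],o,rate=.12); open_jaws(); print(current_time_s())
E
```

```text
[-0.44832296 -0.23869626  0.34472964]
True
[ 0.39998921 -0.19997541 -0.03086065] [-0.35133166  0.02359674  4.0684076 ] 12.9333
15.2083
```

The tips sit 31 mm behind the reported TCP, so I'll carry that tool offset from here and grasp again with the tips really at 17 mm.

```bash
echo "TO=.031  # real tips lie this far behind the reported TCP along tool z" >> h.py; python3 - <<'E'
from h import *
o=[180,0,1.5]; B=np.array([.481,-.1993,-TO])
servo_line(B+[0,0,.075],o,rate=.15)
print("touch",servo_line(B+[0,0,.017],o,rate=.06,until_force=4)); f0=np.array(current_force()); grab(); print("w",current_gripper_width(),current_finger_force())
servo_line(B+[0,0,.16],o,rate=.12); print("lift w",current_gripper_width(),current_finger_force(),np.array(current_force())-f0,current_wrist_torque(),current_time_s())
t=capture("top"); s=capture("scene"); cv2.imwrite("pics/t3.png",t);cv2.imwrite("pics/s3.png",s)
q=proj("top",B+[0,0,.16]).astype(int); r=proj("scene",B+[0,0,.16]).astype(int); print(q,r)
up=lambda im,c:cv2.resize(im[c[1]-45:c[1]+45,c[0]-45:c[0]+45],(400,400),interpolation=cv2.INTER_CUBIC)
cv2.imwrite("pics/c4.png",np.hstack([up(t,q),up(s,r)]))
E
```

```text
touch False
w 0.029479699207957382 29.95818167924881
lift w 0.030181391605214235 29.95834082365036 [-0.1239367  -0.30310735 -1.94365433] [0.02868207 0.06385923 0.05476199] 19.3583
[412 225] [232 204]
```

View pics/c4.png

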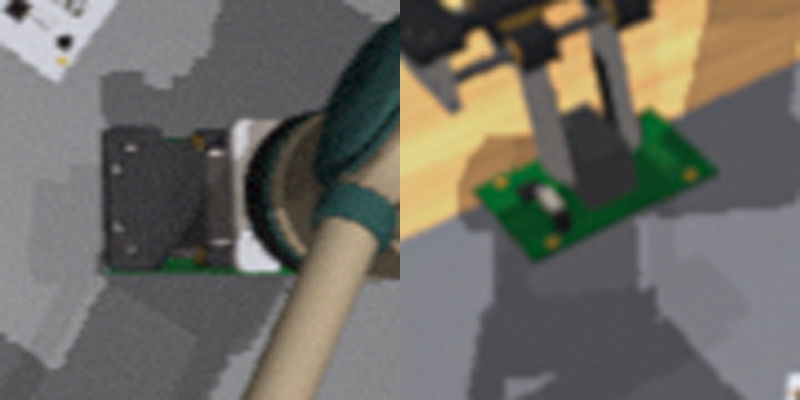

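Gripped: width 30 mm and about 1.9 N of weight, with the board level under the fingers. The four corners are at crop (713,170), (537,258), (478,190) and (648,108). I'll check the board centre from these, then plan the insertion.

```bash
python3 - <<'E'
from h import *
c=lambda x,y:((x-400)/4.444+187,y/4.444+159)
for z in(.145,.147):
    w=np.array([ray("scene",c(*p),z) for p in((713,170),(537,258),(478,190),(648,108))])
    print(z,w.round(4).tolist(),w.mean(0).round(4),[np.linalg.norm(w[i]-w[i-1]).round(4) for i in range(4)])
print("tcp",current_eef_pos())
# planned: board pose -> reported TCP ; check IK
h=2.5; M=np.array([.537,.185,.062])
def tcp(yc,zc,a,h=h,xo=0):
    Rz=cv2.Rodrigues(np.array([0,0,np.radians(h)]))[0]; Rx=cv2.Rodrigues(np.array([-np.radians(a),0,0]))[0]
    return M+Rz@(np.array([xo,yc,zc])+Rx@np.array([0,0,.017-TO])),[180-a,0,h]
for a in(0,15): print(tcp(0,.03,a),np.round(inverse_kinematics(*tcp(0,.03,a)),1))
E
```

```text
0.145 [[0.5151, -0.1416, 0.145], [0.5184, -0.2547, 0.145], [0.4467, -0.2561, 0.145], [0.4417, -0.1433, 0.145]] [ 0.4805 -0.1989  0.145 ] [np.float64(0.0733), np.float64(0.1132), np.float64(0.0717), np.float64(0.113)]
0.147 [[0.5172, -0.1426, 0.147], [0.5205, -0.2553, 0.147], [0.4491, -0.2567, 0.147], [0.4441, -0.1442, 0.147]] [ 0.4827 -0.1997  0.147 ] [np.float64(0.0731), np.float64(0.1128), np.float64(0.0714), np.float64(0.1126)]
tcp [ 0.48046931 -0.1990021   0.12815115]
(array([0.537, 0.185, 0.078]), [180, 0, 2.5]) [12.  19.2 95.7 -0.  65.1 99.5]
(array([0.53715805, 0.18137998, 0.07847704]), [165, 0, 2.5]) [ 22.   22.9  91.8 -15.   71.  115.1]
```

The board centre agrees with the TCP within 2 mm and is about 146 mm up, so the tool offset is confirmed. Next: carry it over, tilt 11°, and feel for the red ledge in front of its lip.

```bash
cat >> h.py <<'E'
H=2.5; M=np.array([.537,.185,.062])
Rz=cv2.Rodrigues(np.array([0,0,np.radians(H)]))[0]
def edge(y,z,a):
    "reported TCP pose that puts the board's lower red-side edge at (y,z) from holder mid (rail coords), slope a"
    Rx=cv2.Rodrigues(np.array([-np.radians(a),0,0]))[0]
    return M+Rz@(np.array([0,y,z])+Rx@np.array([0,-.059,.017-TO])),[180-a,0,H]
def where(a):
    Rx=cv2.Rodrigues(np.array([-np.radians(a),0,0]))[0]
    return (Rz.T@(np.array(current_eef_pos())-M)-Rx@np.array([0,-.059,.017-TO]))*1e3
def F(): return (Rz.T@np.array(current_force())).round(2)
E
python3 - <<'E'
from h import *
goto(*edge(.046,.05,11)); servo_line(*edge(.046,.015,11),rate=.1); sleep(.2)
print(where(11).round(2),F(),current_time_s())
print(servo_line(*edge(.046,-.008,11),rate=.012,until_force=2)); print(where(11).round(2),F(),current_gripper_width(),current_time_s())
s=capture("scene"); cv2.imwrite("pics/s5.png",s); t=capture("top"); cv2.imwrite("pics/t5.png",t)
up=lambda im,x,y:cv2.resize(im[y:y+60,x:x+80],(400,300),interpolation=cv2.INTER_CUBIC)
cv2.imwrite("pics/c5.png",np.hstack([up(s,316,145),up(t,225,174)]))
E
```

```text
[ 0.67 46.02 15.78] [ 0.32 -0.08 -0.69] 21.5917
True
[-2.000e-02  4.595e+01 -2.800e-01] [-0.14 -0.29  4.56] 0.02984846203475556 22.8167
```

View pics/c5.png

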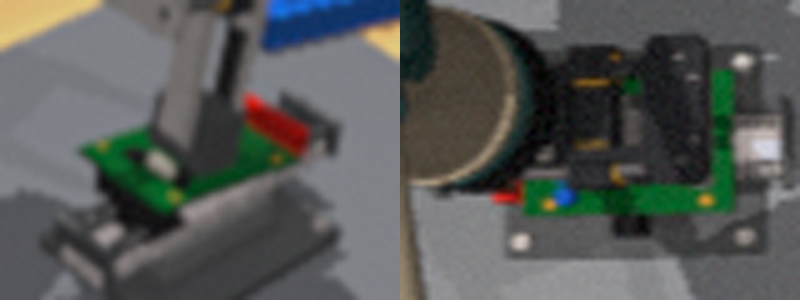

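Contact came at z = −0.3 mm, which is the ledge. The views show the red edge just in front of the red lip (scene crop 255,110) and the far edge above the black jaw. I'll raise it 2 mm and push into the groove, feeling for its bottom.

```bash
python3 - <<'E'
from h import *
servo_line(*edge(.046,.002,11),rate=.02); sleep(.2); print(where(11).round(2),F())
print(servo_line(*edge(.066,.002,11),rate=.012,until_force=2)); sleep(.1); w=where(11); print(w.round(2),F(),current_gripper_width(),current_time_s())
np.save("w.npy",w)
E
```

```text
[-0.35 45.94  1.58] [ 0.2   0.42 -2.45]
True
[-1.01 55.14  0.94] [-0.24 -0.55 -0.97] 0.029540983673574907 24.4667
```

```bash
python3 - <<'E'
from h import *
for y in(.0585,.064,.0692):
    st=servo_line(*edge(y,.002,11),rate=.015,until_force=14); sleep(.1); print(st,where(11).round(2),F(),current_wrist_torque()[0].round(3) if hasattr(current_wrist_torque(),'round') else '',current_gripper_width())
    if st: break
print(current_time_s())
s=capture("scene"); cv2.imwrite("pics/s6.png",s); t=capture("top"); cv2.imwrite("pics/t6.png",t)
up=lambda im,x,y:cv2.resize(im[y:y+60,x:x+80],(400,300),interpolation=cv2.INTER_CUBIC)
cv2.imwrite("pics/c6.png",np.hstack([up(s,316,145),up(t,225,174)]))
E
```

```text
False [-0.83 57.7   1.59] [-0.65 -4.63 -3.98] -0.944 0.02972861030288352
False [-0.79 62.37  1.79] [-0.21 -7.3  -3.34] -1.42 0.02979832773861523
False [-0.8  66.3   1.89] [-0.39 -8.21 -3.3 ] -1.899 0.03026220149727335
26.175
```

View pics/c6.png

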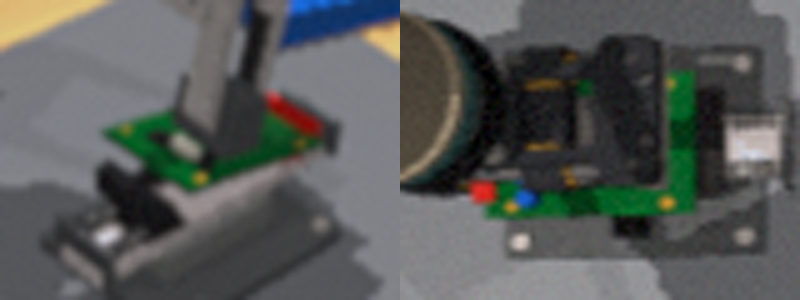

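The red jaw has moved outward (red now at top crop 483) and the far edge is nearly off the black jaw. The arm yields about 3 mm under load, so I push on by the measured position until the edge reaches about 69 mm.

```bash
python3 - <<'E'
from h import *
y=.0692
for i in range(8):
    w=where(11)
    if w[1]>68.8 or F()[1]<-12.5: break
    y+=min(.0025,max(.0008,(69.1-w[1])/1e3)); servo_line(*edge(y,.002,11),rate=.015); sleep(.1); print(round(y,4),where(11).round(2),F())
print(current_time_s(),current_gripper_width()); np.save("y.npy",y)
E
```

```text
0.0717 [-0.81 68.21  1.97] [  0.06 -10.25  -4.31]
0.0726 [-0.8 68.8  2. ] [ -0.44 -10.15  -4.03]
27.0417 0.029597447697712546
```

```bash
python3 - <<'E'
from h import *
y=float(np.load("y.npy"))
for a,dy in((8,.0004),(5,.0008),(2.5,.0011),(0,.0014)):
    f=servo_line(*edge(y+dy,.002,a),rate=.02,until_force=6); sleep(.1); print(a,f,where(a).round(2),F(),current_eef_rot()[0],current_gripper_width())
    if f: break
print(current_time_s())
s=capture("scene"); cv2.imwrite("pics/s7.png",s); t=capture("top"); cv2.imwrite("pics/t7.png",t)
up=lambda im,x,y:cv2.resize(im[y:y+60,x:x+80],(400,300),interpolation=cv2.INTER_CUBIC)
cv2.imwrite("pics/c7.png",np.hstack([up(s,316,145),up(t,225,174)]))
E
```

```text
8 False [-0.76 68.86  1.97] [ -0.86 -11.35  -2.59] 171.59306514191613 0.02971533553299497
5 False [-0.77 69.25  1.9 ] [ -0.6  -12.04  -2.91] 174.59321439249456 0.030257037562292314
2.5 False [-0.67 69.61  1.88] [ -2.49 -12.05  -2.16] 177.09641068189555 0.02986737442890723
0 False [-0.57 69.94  1.89] [ -0.42 -11.95  -2.23] 179.60284424627332 0.029587462917371396
28.625
```

View pics/c7.png

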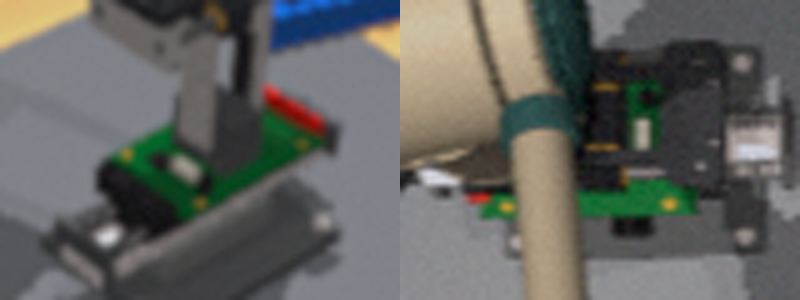

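The board is level with its far edge down in front of the black jaw's lip (scene crop 100–180, 170–210), with no contact force. I'll lower onto the ledges and ease back by about 11 mm.

```bash
python3 - <<'E'
from h import *
y=float(np.load("y.npy"))+.0014
print(F()); print(servo_line(*edge(y,-.003,0),rate=.01,until_force=2)); sleep(.05); w=where(0); print(w.round(2),F(),current_time_s())
z=w[2]/1e3+.0004; 
for k in(.071,.067,.063,.060,.0585):
    f=servo_line(*edge(k,z,0),rate=.015,until_force=12); sleep(.1); print(k,f,where(0).round(2),F(),current_eef_rot()[0],current_gripper_width())
    if f: break
print(current_time_s())
E
```

```text
[ -1.77 -11.09  -2.26]
True
[-0.64 66.52  1.62] [ 1.04 -8.84  2.95] 28.9833
0.071 False [-0.64 67.62  1.47] [ -1.63 -10.51  -4.04] 179.64220366460304 0.029892113041763632
0.067 False [-0.65 64.49  1.45] [-1.97 -8.1  -5.92] 179.73085088995 0.0298801525688377
0.063 False [-0.46 62.09  1.72] [-0.58 -5.83 -5.11] 179.89271594630608 0.029648690581004573
0.06 False [-0.35 60.52  1.95] [-2.43 -1.03 -4.12] -179.95604149959385 0.029560324659387655
0.0585 False [-0.37 58.97  1.97] [-2.94  0.46 -4.35] -179.95553043482326 0.029577264096760772
31.4
```

Fy is about 0 at y = 59 mm, exactly where both jaws balance at 3 mm, so the black edge is in its groove. I'll settle it down gently, release, retreat and look.

```bash
python3 - <<'E'
from h import *
print(servo_line(*edge(.0588,-.001,0),rate=.008,until_force=2.5)); print(where(0).round(2),F(),current_time_s())
open_jaws(); sleep(.3); print(where(0).round(2),F(),current_gripper_width())
p=np.array(current_eef_pos()); print(servo_line(p+[0,0,.10],rate=.1)); print(F())
goto([.30,-.25,.25],[180,0,0]); sleep(.2); print(current_time_s())
s=capture("scene"); t=capture("top"); cv2.imwrite("pics/s8.png",s); cv2.imwrite("pics/t8.png",t)
up=lambda im,x,y:cv2.resize(im[y:y+60,x:x+80],(400,300),interpolation=cv2.INTER_CUBIC)
a=np.hstack([up(s,316,145),up(t,225,174)]); b=np.hstack([cv2.resize(s,(400,250)),cv2.resize(t,(400,250))])
cv2.imwrite("pics/c8.png",np.vstack([a,b]))
E
```

```text
True
[-0.5  58.87  1.67] [ 0.77 -0.24  2.29] 31.6083
[-4.47 58.46 -0.43] [-0.03 -0.11 -0.15] 0.0937996341090407
False
[-0.17  0.18  0.85]
36.1667
```

View pics/c8.png

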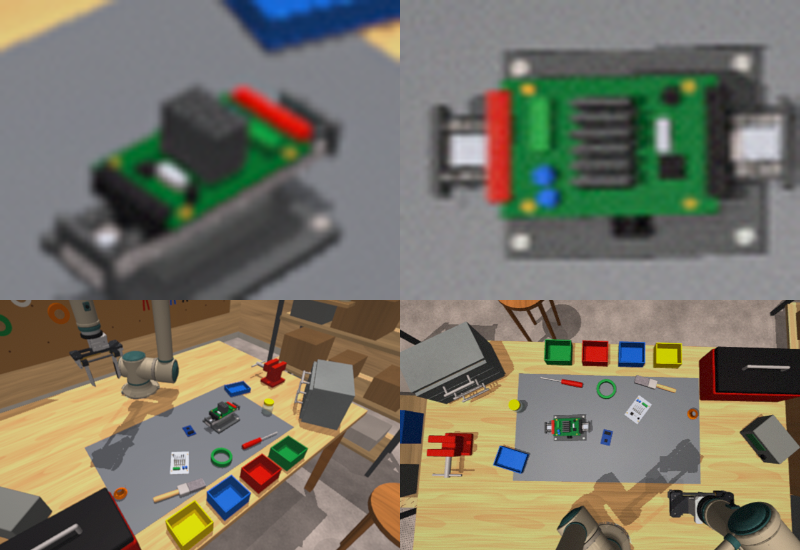

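The board lies level and square. Both short edges are under the lips (red at top crop 500,147, black at 716,140), it is centred on the jaws' width (edges at rows 77 and 217, jaws' middle at 147), and the bystanders are unmoved.

```bash
python3 -c "
from bench import *
print(current_time_s(),finish_job())"
```

```text
the job is handed in; nothing more can be done
36.2667 None
```

The green board is in the spring holder and the job is handed in at 36.3 s. It sits level and square with both edges under the jaw lips; the highest push I measured was about 12 N, and the last picture showed the other things where they were.

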